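# Close the transport case over the packed stopwatch

### The job

Three small green clamshell cases are fixed to the watch-lab bench: one is already shut, and two stand open. Close the open case that holds the stopwatch: swing its upper half over and press it down until the two halves meet edge to edge all round, with the watch still lying in its pocket. Leave the empty case standing open.

Things in the scene. Friction and masses are not known exactly. Their poses are not given: they have to be found in the camera images.
- watch_case_lid (a joint): Upper half of the case with the watch: green shell 100 mm hinge to free edge, 110 wide, 18 thick, flat outer face looking to the robot when open. Angle in rad: 0 closed flush, pi/2 upright; starts 1.75 to 2.0 (leaning back off the lower half), stop 2.1. Stiff hinge (0.09 N m): stays where left, does not fall shut; 1 to 2 N at the free edge moves it.
- watch_case_hinge (a point): Middle of that case's hinge line, on its fixed lower half's rear top edge, 34 mm over the bench; does not turn with the upper half. x: level, from hinge across the lower half (away from the robot within 35 deg); y: along the hinge; z up. Lower half: x 0 to 100, y -55 to 55 mm, on a 116 x 126 x 8 mm plate fixed to the bench. Top of the shut case: 52 mm over the bench.
- empty_case_lid (a joint): Upper half of the other open case, identical but nothing in its round pocket; same angle meaning, starts 1.75 to 2.0, must stay open. A third identical case is already shut. The three stand about 0.22 m apart in a row across the robot's front, in any order; open halves rise to about 135 mm over the bench.
- watch: Loose steel stopwatch, 50 mm across, 14 mm thick, white dial up, small brass crown. It lies in a 66 mm round pocket, 12 mm deep, in the white insert in the middle of its case's lower half, its top 2 mm below the rim. Origin: centre of its underside; z up.
Things that resemble listed ones, but are neither listed nor needed, are in the scene too. What is shaped like the part that bears watch_case_lid but brown is not meant.

How it is judged:
At the end, for the whole second after the job is handed in: The upper half of the watch's case is shut and at rest, within 0.1 rad (about 10 mm at the free edge) of flush; the watch still lies flat in its pocket, within 15 mm of where it lay; the empty case is still open (over 1.5 rad) (value of joint watch_case_lid below 0.1 rad and velocity of joint watch_case_lid between -0.05 and 0.05 rad/s and distance of watch from where it was at the start of the episode below 0.015 m and angle between watch's own z axis and vertical below 0.2 rad and value of joint empty_case_lid above 1.5 rad); the robot touches nothing.
It fails at once if the empty case is pushed towards shut (below 1.5 rad) (value of joint empty_case_lid below 1.5 rad).
It also fails if it takes over 32 s, if anything falls off the work surface, if the arm or the gripper's body presses on something with over 40 N, if the wrist force passes 120 N, or if a joint passes its speed limit or range.

### The arm

A 7-joint arm with a two-finger parallel gripper is mounted at the origin on the work surface. World frame = base frame: x ahead of the robot, y to its left, z up, the work surface at z = 0. Lengths are in m, angles in rad, forces in N, time in s.
With the tool pointing down it reaches from about 0.425 to 0.875 m from the base axis. Payload 4.7 kg.
Tool frame: the origin (TCP) lies midway between the tips of the shut fingers; the grasp point (between the pads) lies ctrl.grasp_offset behind it (ctrl.grasp_offset is the distance from the TCP to the grasp point, in m); z points along the fingers, y is the line along which they close (so a half turn about z gives the same grasp; the last joint's range is limited). The gripper opens to 87 mm and grips with 3 to 60 N. Pads are 19 mm wide; open, the fingers measure 117 mm over their backs; the gripper's body (75 mm by 190 mm) begins 51 mm behind the grasp point.
Start: joints at [1.254, 0.321, -0.07, 1.45, 0.023, 1.371, -0.057], TCP at [0.211, -0.615, 0.223] pointing down, gripper open.
Joint ranges: [-2.86, 2.86], [-0.3, 2.09], [-1.38, 1.24], [0.06, 2.45], [-1.56, 4.7], [0.09, 2.05], [-2.69, 2.69]. Speed limits (rad/s): [2.57, 2.57, 3.14, 3.14, 3.14, 3.14, 3.14].

### API

Orientations are given as a rotation vector (axis times angle).
In Python, from bench import ctrl gives the robot as it stands. The module is installed in compiled form; this text tells all that it offers.
- The arm moves only by the tool jog_arm, never from a script. Its argument "moves" is one flat list of numbers, 7 for each row, row after row: the shift along the tool's x, y, z in units of 30 cm (1.0 is 30 cm), then the turn, a rotation vector about the tool's x, y, z in units of 60 degrees (1.0 is 60 degrees), then the gripper's target within -1 to 1 (fully open at 1, half-way at 0, shut at -1). In form: [x, y, z, wx, wy, wz, fingers, x, y, z, wx, wy, wz, fingers, ...]. A call has exactly 8 rows; each row is the pose to reach, as a shift and turn from the pose commanded when the call began, along the tool's axes at that moment; what a row does not reach only later rows make up. A row lasts 1/8 s, in which the tool goes at most 62.5 mm and 10.7 degrees, less where a joint would pass 70% of its speed; a pose out of reach is approached as far as the arm can. A call with a number of a shift or a turn outside -1 to 1 is refused whole. A call with a gripper value outside its range is refused whole. The fingers move at their own pace and stop on an object; "newtons" is the grip in N (left out, the last holds). Time passes only in rows, so rows that repeat a pose let the fingers close, or fill a call up. It gives the time, the measured TCP pose, the force, the opening and the grip force at its end, in the units of the state.
- ctrl.get_state(): the state, without advancing time (a new reading comes with each control period).
- ctrl.get_image(name): name is "scene" or "side" or "wrist"; returns a dict with "pixels" (384x512x3 uint8, red, green, blue), "fx", "fy", "cx", "cy" (pixels), "dist" ([k1, k2, p1, p2, k3] as OpenCV has them; the pictures are not rectified), "xyz" and "rotation" of the camera in the world; the wrist camera has in their place "tool_from_camera" (4x4, takes a point from camera to tool coordinates, whose origin is the TCP and whose axes are the flange's). Camera axes: x right, y up, looking along -z (the intrinsics and any distortion apply to the point x, -y, -z); pixel columns grow to the right and rows downward; lengths in m; the calibration is good to about 2 mm. A picture is of the moment at which its call begins: read the wrist's pose just before it. There is no depth.
- ctrl.close_job(): hands the job in; it is judged then, once.
The state is a dict: "time": time; "joint_positions": joint angles; "qd": joint speeds; "joint_torque": joint torques, N m; "position": TCP position; "tool_rot": TCP orientation; "ft_force": force on the tool from outside, world axes, zero at the start; "torque": the same for the moment, N m; "grip_width": opening from 0.0 (shut) to 1.0 (fully open); "grip_force": force on a finger pad.
Only numpy, scipy, OpenCV 4.12 (cv2) and the standard library are available. Lean on these libraries where they do the work, as an engineer would, in place of code of your own. Each camera call takes 0.05 s, during which the arm holds its last target. There are 200 camera calls.

## Working session

There is one attempt and no reset: what is moved stays moved. The work goes in short steps, Python scripts to look and compute and a tool call to move; the robot and the scene stay as the last step left them, time stands still between calls to the robot, and variables do not carry over. Pictures are saved under pics/ and viewed, at most 10 in all, crops included, and the job is handed in when it is done.

Besides the shell and the picture viewer there is one more tool, called after "Request:" in YAML: its name, and indented under it one key for each argument. jog_arm: Moves the arm, as the interface text tells. Its arguments: {"type":"object","properties":{"moves":{"type":"array"},"newtons":{"type":"number"}},"required":["moves"]}

```bash
mkdir -p pics; cat > h.py <<'E'
import numpy as np, cv2, pickle
from scipy.spatial.transform import Rotation as R
def ray(im,u,v,st=None):
    K=np.array([[im['fx'],0,im['cx']],[0,im['fy'],im['cy']],[0,0,1.]])
    p=cv2.undistortPoints(np.array([[[u,v]]],float),K,np.array(im['dist'],float))[0,0]
    d=np.array([p[0],-p[1],-1.])
    if 'xyz' in im:
        M=np.array(im['rotation'],float)
        M=M if M.shape==(3,3) else R.from_rotvec(M).as_matrix()
        return np.array(im['xyz']),M@d
    T=np.array(im['tool_from_camera']);Rt=R.from_rotvec(st['tool_rot']).as_matrix()
    return np.array(st['position'])+Rt@T[:3,3],Rt@T[:3,:3]@d
def onz(im,u,v,z,st=None):
    o,d=ray(im,u,v,st);return o+d*(z-o[2])/d[2]
E
python3 - <<'E'
from h import *
from bench import ctrl
st=ctrl.get_state();print(st)
ims={}
for n in ['scene','side','wrist']:
    im=ctrl.get_image(n);ims[n]=im;cv2.imwrite(f'pics/{n}0.png',im['pixels'][:,:,::-1])
    print(n,{k:v for k,v in im.items() if k!='pixels'})
pickle.dump((st,ims),open('d0.pkl','wb'))
E
```

```text
{'time': 0.0, 'joint_positions': array([ 1.25408797,  0.32179494, -0.07009094,  1.45168603,  0.02258686,
        1.37077785, -0.0569029 ]), 'qd': array([-0.00150994,  0.0012381 , -0.000478  ,  0.00024701,  0.00068623,
       -0.000395  ,  0.00073883]), 'joint_torque': array([-9.77288109e-04, -4.91284704e+01, -4.04574433e-01, -3.12533391e+01,
       -6.40514656e-02,  4.36721637e-02,  1.68771858e-04]), 'position': array([ 0.21090645, -0.61424785,  0.22147424]), 'tool_rot': array([-3.09689486e+00, -5.17012057e-01,  6.14729956e-04]), 'ft_force': array([-0.3533588 , -0.31142583,  0.08820121]), 'torque': array([ 0.02611219,  0.00061134, -0.0544874 ]), 'grip_force': 0.0, 'grip_width': 0.9983547956991871}
scene {'fx': 355.11560916013855, 'fy': 355.11560916013855, 'cx': 253.17699035688554, 'cy': 195.35431940650494, 'dist': array([-0.08069499,  0.        ,  0.        ,  0.        ,  0.        ]), 'xyz': array([ 0.96338227, -0.08039058,  0.50193289]), 'rotation': array([0.66864078, 0.55371232, 1.31562195])}
side {'fx': 461.1764671980038, 'fy': 461.1764671980038, 'cx': 242.83340053111527, 'cy': 191.14049224959814, 'dist': array([0.01321599, 0.        , 0.        , 0.        , 0.        ]), 'xyz': array([ 0.34571001, -0.60651055,  0.58544324]), 'rotation': array([ 0.86657902, -0.10064639, -0.23703997])}
wrist {'fx': 300.6129739830288, 'fy': 300.6129739830288, 'cx': 257.19210031254175, 'cy': 191.30971128027318, 'dist': array([-0.03063265,  0.        ,  0.        ,  0.        ,  0.        ]), 'tool_from_camera': array([[ 1.25873929e-03,  9.56738917e-01,  2.90945117e-01,
         8.04415928e-02],
       [ 9.99999192e-01, -1.15281614e-03, -5.35476275e-04,
        -3.87520883e-04],
       [-1.76904764e-04,  2.90945556e-01, -9.56739595e-01,
        -1.62036960e-01],
       [ 0.00000000e+00,  0.00000000e+00,  0.00000000e+00,
         1.00000000e+00]])}
```

View pics/scene0.png

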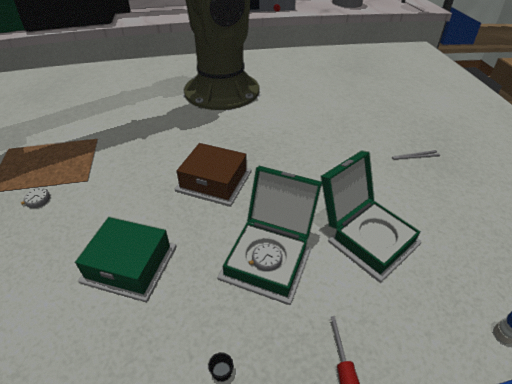

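View pics/side0.png

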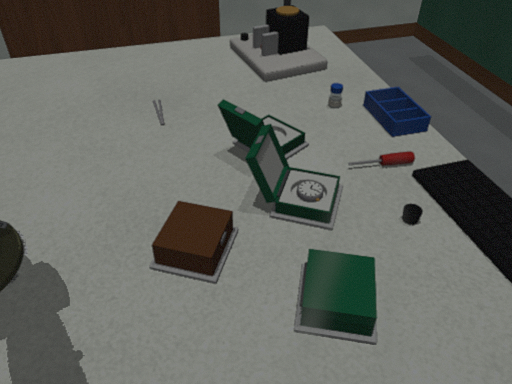

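The scene picture could offer these candidates: the open green case with the watch (265,255), the open empty one (378,232), the shut green one (125,255), the brown box (212,170) and the stray watch (37,197). I choose the case at (265,255) and check it in a crop.

```bash
python3 - <<'E'
from h import *
st,ims=pickle.load(open('d0.pkl','rb'))
a=cv2.resize(ims['scene']['pixels'][140:310,205:435,::-1],None,fx=3.4,fy=3.4,interpolation=cv2.INTER_CUBIC)
cv2.imwrite('pics/crop1.png',a)
# rough points
s,d=ims['scene'],ims['side']
def tri(a,b):
    o1,d1=ray(s,*a);o2,d2=ray(d,*b)
    t=np.linalg.lstsq(np.c_[d1,-d2],o2-o1,rcond=None)[0]
    p,q=o1+t[0]*d1,o2+t[1]*d2;return (p+q)/2,np.linalg.norm(p-q)
print('watch',tri((266,256),(310,189)),onz(s,266,256,.032),onz(d,310,189,.032))
E
```

```text
watch (array([0.62657561, 0.00375264, 0.03134923]), np.float64(0.002259427005612086)) [0.62803373 0.00275758 0.032     ] [0.62593722 0.00443454 0.032     ]
```

View pics/crop1.png

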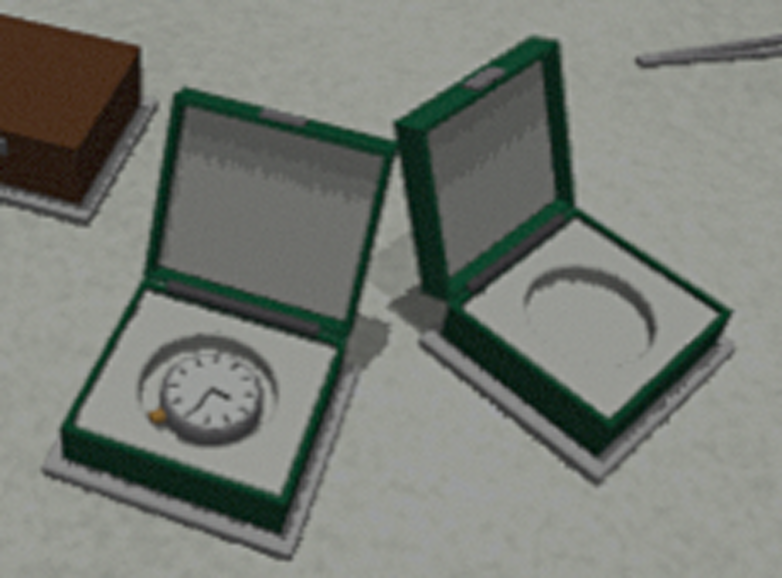

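The crop shows the watch case with its rim corners at about (223,266), (288,286), (249,224) and (306,240). The empty case is on the right, with its lid close to this one at (322,180).

```bash
python3 - <<'E'
from h import *
st,ims=pickle.load(open('d0.pkl','rb'))
s,d=ims['scene'],ims['side']
g=lambda u,v:(205+u/3.4,140+v/3.4)
P=[onz(s,*g(*q),.034) for q in [(62,430),(283,498),(345,342),(148,285)]]
for i in range(4): print(P[i].round(4),np.linalg.norm(P[i]-P[(i+1)%4]).round(4))
c=np.mean(P,0);x=(P[0]+P[1]-P[2]-P[3])[:2];y1=(P[0]-P[1])[:2];y2=(P[3]-P[2])[:2]
f=lambda v:np.degrees(np.arctan2(v[1],v[0])).round(1)
print('c',c,'x yaw',f(x),'y',f(y1),f(y2))
# plate corners z .008
Q=[onz(s,*g(*q),.008) for q in [(45,468),(290,556)]]
print(Q,np.linalg.norm(Q[0]-Q[1]),f((Q[0]-Q[1])[:2]))
yaw=np.radians(f(x))
X=np.array([np.cos(yaw),np.sin(yaw),0]);h=c-.05*X;h[2]=.034;print('hinge',h)
# lid free edge: intersect rays with vertical planes y=+-55 in case frame
Y=np.array([-X[1],X[0],0])
for q,yy in [((180,90),.055),((397,148),-.055)]:
    o,dd=ray(s,*g(*q));t=((h+yy*Y-o)@Y)/(dd@Y);p=o+t*dd-h
    print('lid',p@X,p[2],np.hypot(p@X,p[2]),np.arctan2(p[2],p@X))
# empty-case lid corners, hinge corners
E=[onz(s,*g(*q),.034) for q in [(730,312),(608,420),(445,308),(572,205)]]
print('empty',[e.round(3) for e in E])
S=[onz(s,*q,.05) for q in [(110,218),(168,233)]];print('shut',S)
print(R.from_rotvec(st['tool_rot']).as_matrix().round(3))
E
```

```text
[ 0.6378 -0.068   0.034 ] 0.1062
[0.6906 0.0241 0.034 ] 0.0956
[0.6102 0.0758 0.034 ] 0.1046
[ 0.5564 -0.0139  0.034 ] 0.0977
c [0.62376519 0.00450805 0.034     ] x yaw -33.2 y -119.8 -120.9
[array([ 0.639928  , -0.07787851,  0.008     ]), array([0.70526325, 0.02575944, 0.008     ])] 0.12251334259944627 -122.2
hinge [0.58192697 0.03188621 0.034     ]
lid 0.2314601326795258 0.3360187528602011 0.40802254262938537 0.9676057348967302
lid -0.7933474940177655 -0.56720298069361 0.9752535401483986 -2.5209041166932455
empty [array([0.627, 0.278, 0.034]), array([0.678, 0.186, 0.034]), array([0.598, 0.132, 0.034]), array([0.539, 0.228, 0.034])]
shut [array([ 0.5167315 , -0.25107176,  0.05      ]), array([ 0.56770579, -0.15098838,  0.05      ])]
[[ 0.946  0.325 -0.001]
 [ 0.325 -0.946  0.002]
 [-0.    -0.002 -1.   ]]
```

Request:
jog_arm:
  moves: [0.13, -0.06, 0, 0, 0, 0.11, -1, 0.26, -0.12, 0, 0, 0, 0.22, -1, 0.4, -0.18, 0, 0, 0, 0.33, -1, 0.52, -0.24, 0, 0, 0, 0.44, -1, 0.65, -0.3, 0, 0, 0, 0.55, -1, 0.78, -0.36, 0, 0, 0, 0.66, -1, 0.9, -0.42, 0, 0, 0, 0.76, -1, 1.0, -0.47, 0, 0, 0, 0.85, -1]

```text
time: 1.15
position: [0.4501, -0.3823, 0.2223]
tool_rot: [-3.018, 0.87, 0.001]
ft_force: [0.5, -0.6, -0.5]
grip_width: 0.172
grip_force: 0.0
```

```bash
cat > to.py <<'E'
from h import *
from bench import ctrl
yaw=np.radians(-31.5);X=np.array([np.cos(yaw),np.sin(yaw),0]);Y=np.array([-X[1],X[0],0])
h=np.array([.6238,.0045,.034])-.05*X
def rep(*tg):
    st=ctrl.get_state();M=R.from_rotvec(st['tool_rot']).as_matrix();p=np.array(st['position'])
    l=p-h;print('t',st['time'],'pos',p.round(4),'local',[round(float(v),4) for v in (l@X,l@Y,p[2])],'toolx yaw',np.degrees(np.arctan2(M[1,0],M[0,0])).round(1),'F',np.round(st['ft_force'],1))
    for x,y,z in tg:
        w=h+x*X+y*Y;w[2]=z;print((x,y,z),w.round(3),'units',(M.T@(w-p)/.3).round(3))
E
python3 - <<'E'
from to import *
print('off',ctrl.grasp_offset,'hinge',h)
s=pickle.load(open('d0.pkl','rb'))[1]['scene']
for q,yy in [((180,90),-.055),((397,148),.055)]:
    o,dd=ray(s,205+q[0]/3.4,140+q[1]/3.4);t=((h+yy*Y-o)@Y)/(dd@Y);p=o+t*dd-h
    print('lid',p@X,p[2],np.hypot(p@X,p[2]),np.arctan2(p[2],p@X))
rep((-.1,-.02,.22),(-.1,-.02,.1))
E
```

```text
off 0.0187 hinge [0.58116799 0.03062493 0.034     ]
lid -0.05156445143630676 0.0873074732245405 0.10139767025322176 2.1042809763859776
lid -0.05297746903995604 0.08421687005250958 0.099494187907238 2.132309907329951
t 1.15 pos [ 0.4501 -0.3823  0.2223] local [0.104, -0.4205, 0.2223] toolx yaw -32.2 F [ 0.5 -0.6 -0.5]
(-0.1, -0.02, 0.22) [0.485 0.066 0.22 ] units [-0.695 -1.327  0.008]
(-0.1, -0.02, 0.1) [0.485 0.066 0.1  ] units [-0.695 -1.327  0.408]
```

Request:
jog_arm:
  moves: [-0.06, -0.12, 0, 0, 0, 0, -1, -0.12, -0.25, 0, 0, 0, 0, -1, -0.19, -0.38, 0, 0, 0, 0, -1, -0.26, -0.51, 0, 0, 0, 0, -1, -0.33, -0.64, 0, 0, 0, 0, -1, -0.4, -0.77, 0, 0, 0, 0, -1, -0.47, -0.89, 0, 0, 0, 0, -1, -0.53, -1.0, 0, 0, 0, 0, -1]

```text
time: 2.15
position: [0.4731, -0.0437, 0.2224]
tool_rot: [3.02, -0.866, -0.0]
ft_force: [-0.7, -1.3, 0.2]
grip_width: 0.005
grip_force: 0.0
```

```bash
python3 - <<'E'
from to import *
rep((-.1,-.02,.22),(-.1,-.02,.1))
st=ctrl.get_state();im=ctrl.get_image('wrist');cv2.imwrite('pics/w1.png',im['pixels'][:,:,::-1]);pickle.dump((st,im),open('d1.pkl','wb'))
E
```

```text
t 2.15 pos [ 0.4731 -0.0437  0.2224] local [-0.0533, -0.1198, 0.2224] toolx yaw -32.0 F [-0.7 -1.3  0.2]
(-0.1, -0.02, 0.22) [0.485 0.066 0.22 ] units [-0.159 -0.331  0.008]
(-0.1, -0.02, 0.1) [0.485 0.066 0.1  ] units [-0.159 -0.331  0.408]
```

View pics/w1.png

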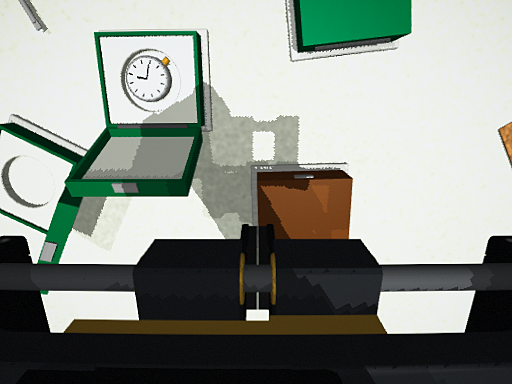

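The wrist view shows the watch case at about (150,75), aligned with the tool. The free edge of its lid runs (75,195)–(190,195). The empty lid's edge is at the left, (65,190) to (45,290).

```bash
python3 - <<'E'
from to import *
st,im=pickle.load(open('d1.pkl','rb'))
for n,u,v,z in [('out L',77,195,.122),('out R',190,195,.122),('rim fl',97,32,.034),('rim fr',199,31,.034),('emp near',72,195,.12),('emp far',45,292,.12),('watch',146,76,.032)]:
    p=onz(im,u,v,z,st);print(n,p.round(4),'loc',((p-h)@X).round(4),((p-h)@Y).round(4))
E
```

```text
out L [0.5588 0.0999 0.122 ] loc -0.0553 0.0474
out R [0.5031 0.0107 0.122 ] loc -0.0561 -0.0578
rim fl [0.6917 0.0216 0.034 ] loc 0.099 0.05
rim fr [ 0.6338 -0.0709  0.034 ] loc 0.0979 -0.0591
emp near [0.5614 0.1054 0.12  ] loc -0.0559 0.0535
emp far [0.497  0.2032 0.12  ] loc -0.1619 0.1032
watch [0.6285 0.0047 0.032 ] loc 0.0539 0.0026
```

Request:
jog_arm:
  moves: [-0.06, -0.1, 0, 0, 0, 0, -1, -0.12, -0.21, 0, 0, 0, 0, -1, -0.16, -0.315, 0, 0, 0, 0, -1, -0.16, -0.315, 0.06, 0, 0, 0, -1, -0.16, -0.315, 0.16, 0, 0, 0, -1, -0.16, -0.315, 0.26, 0, 0, 0, -1, -0.16, -0.315, 0.36, 0, 0, 0, -1, -0.16, -0.315, 0.42, 0, 0, 0, -1]

```text
time: 3.2
position: [0.4815, 0.0589, 0.0943]
tool_rot: [3.018, -0.869, -0.004]
ft_force: [0.5, -0.4, 0.4]
grip_width: 0.008
grip_force: 0.0
```

```bash
python3 - <<'E'
from to import *
rep((-.04,-.02,.096),(0,-.02,.1))
E
```

```text
t 3.2 pos [0.4815 0.0589 0.0943] local [-0.0997, -0.028, 0.0943] toolx yaw -32.1 F [ 0.5 -0.4  0.4]
(-0.04, -0.02, 0.096) [0.537 0.034 0.096] units [ 0.199 -0.029 -0.006]
(0, -0.02, 0.1) [0.571 0.014 0.1  ] units [ 0.332 -0.03  -0.02 ]
```

Request:
jog_arm:
  moves: [0.07, 0, 0, 0, 0, 0, -1, 0.13, 0, 0, 0, 0, 0, -1, 0.18, 0, 0, 0, 0, 0, -1, 0.23, 0, 0, 0, 0, 0, -1, 0.28, 0, 0, 0, 0, 0, -1, 0.33, 0, 0, 0, 0, 0, -1, 0.38, 0, 0, 0, 0, 0, -1, 0.42, 0, 0, 0, 0, 0, -1]

```text
time: 4.2
position: [0.5904, -0.0075, 0.0962]
tool_rot: [3.019, -0.868, -0.0]
ft_force: [-1.2, 1.2, -0.4]
grip_width: 0.003
grip_force: 0.5
```

```bash
python3 - <<'E'
from to import *
rep((.044,-.028,.087),(.061,-.028,.072),(.073,-.028,.053))
im=ctrl.get_image('scene');cv2.imwrite('pics/s2.png',im['pixels'][:,:,::-1])
E
```

```text
t 4.2 pos [ 0.5904 -0.0075  0.0962] local [0.0278, -0.0277, 0.0962] toolx yaw -32.1 F [-1.2  1.2 -0.4]
(0.044, -0.028, 0.087) [ 0.604 -0.016  0.087] units [0.054 0.    0.031]
(0.061, -0.028, 0.072) [ 0.619 -0.025  0.072] units [ 0.111 -0.     0.081]
(0.073, -0.028, 0.053) [ 0.629 -0.031  0.053] units [ 0.151 -0.001  0.144]
```

View pics/s2.png

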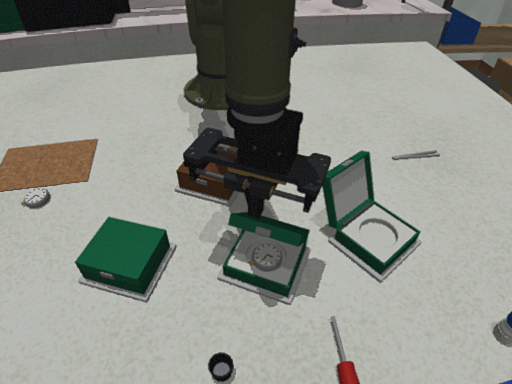

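The lid is past upright at about 45°, the watch is in its pocket at (265,256) and the empty case is untouched. I'll follow the arc down.

Request:
jog_arm:
  moves: [0.03, 0, 0.015, 0, 0, 0, -1, 0.06, 0, 0.035, 0, 0, 0, -1, 0.085, 0, 0.058, 0, 0, 0, -1, 0.11, 0, 0.08, 0, 0, 0, -1, 0.13, 0, 0.105, 0, 0, 0, -1, 0.15, 0, 0.13, 0, 0, 0, -1, 0.155, 0, 0.145, 0, 0, 0, -1, 0.155, 0, 0.148, 0, 0, 0, -1]

```text
time: 5.25
position: [0.6294, -0.0317, 0.0529]
tool_rot: [3.019, -0.867, 0.001]
ft_force: [-2.8, -1.0, 9.1]
grip_width: 0.0
grip_force: 4.0
```

```bash
python3 - <<'E'
from to import *
rep((.075,-.028,.05))
im=ctrl.get_image('scene');cv2.imwrite('pics/s3.png',cv2.resize(im['pixels'][150:310,200:420,::-1],None,fx=3,fy=3))
E
```

```text
t 5.25 pos [ 0.6294 -0.0317  0.0529] local [0.0737, -0.028, 0.0529] toolx yaw -32.1 F [-2.8 -1.   9.1]
(0.075, -0.028, 0.05) [ 0.63  -0.032  0.05 ] units [0.004 0.    0.01 ]
```

View pics/s3.png

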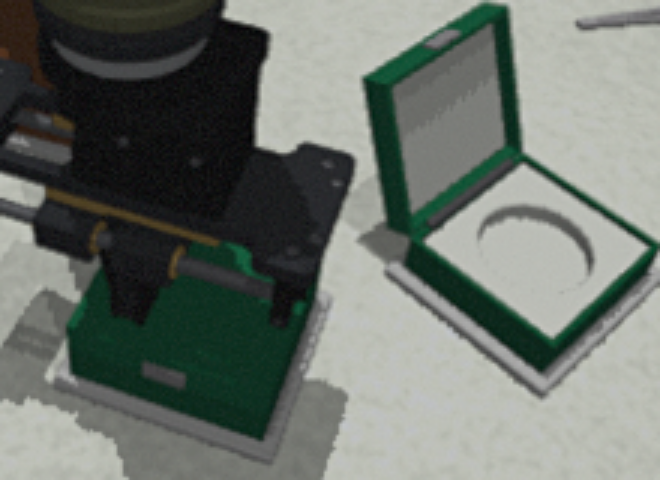

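The crop shows the front faces meeting, and the arm reads 9 N at 53 mm, so the case is shut. I'll press slightly more, then lift straight up.

Request:
jog_arm:
  moves: [0, 0, 0.005, 0, 0, 0, -1, 0, 0, 0.01, 0, 0, 0, -1, 0, 0, 0.01, 0, 0, 0, -1, 0, 0, -0.05, 0, 0, 0, -1, 0, 0, -0.15, 0, 0, 0, -1, 0, 0, -0.3, 0, 0, 0, -1, 0, 0, -0.45, 0, 0, 0, -1, 0, 0, -0.5, 0, 0, 0, -1]

```text
time: 6.3
position: [0.6309, -0.031, 0.206]
tool_rot: [-3.018, 0.867, -0.009]
ft_force: [0.7, 0.0, 0.2]
grip_width: 0.007
grip_force: 0.0
```

Request:
jog_arm:
  moves: [-0.1, 0.1, 0, 0, 0, 0, -1, -0.2, 0.25, 0, 0, 0, 0, -1, -0.25, 0.4, 0, 0, 0, 0, -1, -0.25, 0.55, 0, 0, 0, 0, -1, -0.25, 0.7, 0, 0, 0, 0, -1, -0.25, 0.8, 0, 0, 0, 0, -1, -0.25, 0.8, 0, 0, 0, 0, -1, -0.25, 0.8, 0, 0, 0, 0, -1]

```text
time: 7.3
position: [0.4384, -0.194, 0.2017]
tool_rot: [-3.019, 0.866, 0.001]
ft_force: [0.1, 0.5, 0.8]
grip_width: 0.007
grip_force: 0.0
```

```bash
python3 - <<'E'
from to import *
rep()
a=ctrl.get_image('scene')['pixels'][150:310,200:420,::-1];b=ctrl.get_image('side')['pixels'][90:250,200:420,::-1]
cv2.imwrite('pics/s4.png',cv2.resize(np.vstack([a,b]),None,fx=1.8,fy=1.8,interpolation=cv2.INTER_CUBIC))
E
```

```text
t 7.3 pos [ 0.4384 -0.194   0.2017] local [-0.0044, -0.2661, 0.2017] toolx yaw -32.0 F [0.1 0.5 0.8]
```

View pics/s4.png

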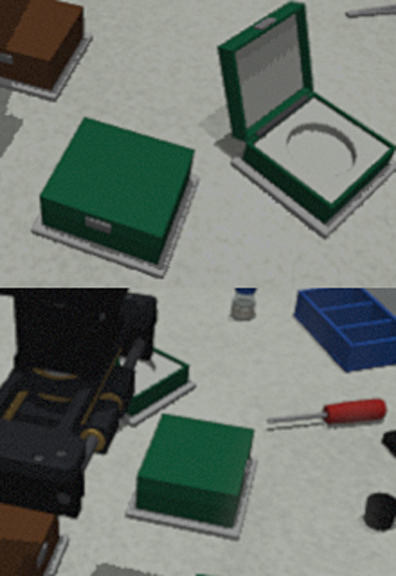

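Both views show the watch case flush shut (around (115,190) and (195,470)), and the empty case still open at (290,110).

```bash
python3 -c "
from bench import ctrl
print(ctrl.close_job())"
```

```text
the job is handed in; nothing more can be done
None
```

I closed the case holding the stopwatch and handed the job in at about 7 s: both camera views show it shut flush, with the empty case still open and the arm clear of everything, but the watch can't be seen under the lid and no verdict came back.

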